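# Seat the stud foot and hold the sensor bracket level over its mounting plate

### The arm

A 7-joint arm with a two-finger parallel gripper is mounted at the origin on the work surface. World frame = base frame: x ahead of the robot, y to its left, z up, the work surface at z = 0. Lengths are in m, angles in rad, forces in N, time in s.
With the tool pointing down it reaches from about 0.4 to 0.9 m from the base axis. Payload 5.6 kg.
Tool frame: the origin (TCP) lies midway between the tips of the shut fingers; the grasp point (between the pads) lies 19 mm behind it; x points along the fingers, z is the direction in which the jaws open and shut, and the axes are right-handed (so a half turn about x gives the same grasp; the last joint's range is limited). The gripper opens to 92 mm and grips with 3 to 60 N. Pads are 20 mm wide; open, the fingers measure 128 mm over their backs; the gripper's body (75 mm by 189 mm) begins 69 mm behind the grasp point.
Start: joints at [-1.209, 0.468, -0.012, 1.603, 0.006, 1.071, -0.056], TCP at [0.256, 0.597, 0.215] pointing down, gripper open.
Joint ranges: [-2.53, 2.53], [-0.31, 2.02], [-1.57, 1.55], [0.28, 2.44], [-1.29, 4.43], [0.15, 1.84], [-2.92, 2.92]. Speed limits (rad/s): [2.57, 2.57, 3.14, 3.14, 3.14, 3.14, 3.14].

### API

Orientations are given as a 3x3 rotation matrix whose columns are the frame's x, y, z axes.
In Python, from plant import r gives the robot as it stands.
- The arm moves only by the tool carry_out, never from a script. Its arguments are lists of equal length, an entry for each row: "xyz": the shift along the world's x, y, z in m, a list of three; "yaw": the turn about the world's z in rad; "fingers": the opening, from 0 (shut) to 1 (fully open). A call has 1 to 5 rows; each row shifts and turns the commanded pose from where the row before left it; what a row does not reach is not made up. A row lasts 1/12 s, in which the tool goes at most 41.7 mm and 7.16 degrees, less where a joint would pass 70% of its speed; a pose out of reach is approached as far as the arm can. A call is refused whole if a number of a shift passes 0.0417 or a number of a turn 0.125, either way. A call with a gripper value outside its range is refused whole. The fingers move at their own pace and stop on an object; "newtons" is the grip in N (left out, the last holds). Time passes only in rows, so rows that do not move let the fingers close. It gives the time, the measured TCP pose, the force and the opening at its end, in the units of the state.
- r.observe(): the state, without advancing time (a new reading comes with each control period).
- r.capture(name): name is "scene" or "top" or "wrist"; returns the picture (480x640x3 uint8, red, green, blue); there is no depth.
- r.get_calibration(name): a dict with "vfov" (degrees; the focal length in pixels is half the picture's height over the tangent of half this angle, whatever the lens; pixels are square), "cx", "cy" (the principal point, pixels), "R" (3x3) and "t" (3): a world point X has camera coordinates R X + t. Camera axes: x right, y down, z forward; pixel columns grow to the right and rows downward; lengths in m; the calibration is good to about 2 mm. A picture is of the moment at which its call begins: read the wrist's pose just before it. get_calibration takes no time and is no camera call; for the wrist camera it gives the pose at the moment of the call.
- r.close_job(): hands the job in, once; it reports no verdict.
Trained networks look in the newest picture that a camera, given by its name, has taken for a name from the list of things; names that differ only in an ending like _2 or _b are one class to them, and where a whole thing is asked for, a point or a joint stands for the part that bears it (a point fixed in the world has none). Each returns a list of dicts, best first, with "confidence" (0 to 1); they miss things now and then, are a little off and sometimes report something else, mostly with a low value. They report only what shows in the picture. A call takes as long as a camera call. They do not tell look-alikes from the thing itself.
- r.recognise(camera, name): "box" ([left, top, right, bottom] in pixels, round what is visible of it).
- r.masks_of(camera, name): "mask" (480x640 bool, what is visible of it) and "box" ([left, top, right, bottom] in pixels, round what is visible of it).
The state is a dict: "clock": time; "joint_positions": joint angles; "qd": joint speeds; "joint_torque": joint torques, N m; "ee_pos": TCP position; "tool_rot": TCP orientation; "force": force on the tool from outside, world axes, zero at the start; "moment": the same for the moment, N m; "finger_gap": opening from 0.0 (shut) to 1.0 (fully open).
Only numpy, scipy, OpenCV 4.12 (cv2) and the standard library are available. Lean on these libraries where they do the work, as an engineer would, in place of code of your own. Each camera call takes 0.05 s, during which the arm holds its last target. There are 200 camera calls.

### The job

Set the round-flanged steel foot, stud up, fully home in the round recess of the mounting plate and let go of it. Then grip the sensor bracket at its balance point, lift it, and hold it level above the plate, ready to be lowered: its eye over the foot's stud, its heavy clamp end over the saddle, a few centimetres clear above the stud. Finish while still holding it there, still and touching nothing but the gripper; leave the square foot, the potted plants and the screwdriver where they are.

Things in the scene. Friction and masses are not known exactly. Their poses are not given: they have to be found in the camera images.
- fixture: Mounting plate, aluminium, 290 x 100 x 16 mm, fixed flat on the bench, turned by up to 0.35 rad. Origin at the centre of its underside; x along its length from the round recess (near end) to the saddle (far end), z up. It may lie on the left or the right of the bench; the sensor bracket lies on the other side.
- recess (a point): Centre of the round recess in the plate, at its mouth in the plate's top face (16 mm above the bench), 100 mm from the plate's centre towards -x of the plate. Recess 61.5 mm across, 6 mm deep, flat floor lined in black.
- saddle (a point): Centre of the saddle's floor, 100 mm from the plate's centre towards +x of the plate, 18 mm above the bench. Two upright cheeks stand 26 mm either side of it, 40 mm long along the plate, their tops 38 mm above the bench.
- round_foot_centre (a point): Steel foot with a round flange 56 mm across and 8 mm thick and an upright stud 22 mm across and 34 mm long on its centre; 42 mm high in all, 0.22 kg. The point lies on its axis, 21 mm above its underside. It stands stud up on the bench; fully home its underside is 10 mm above the bench and the stud's top 52 mm.
- square_foot_centre (a point): Bystander: a like foot with a square flange, 56 x 56 x 8 mm, same stud; the point lies on its axis 21 mm above its underside. It does not fit the recess. It and the round foot stand one behind the other in the middle of the bench, in either order.
- bracket_balance (a point): Balance point of the sensor bracket (about 0.6 kg), mid-width and mid-height of its bar, 22 mm above the bracket's underside. Straight grey bar 18 mm wide, 20 mm high, between an eye and a heavy iron clamp. x from eye to clamp, z up. 141 mm from the eye's axis, 59 mm from the clamp's; 39 mm of bar left before the clamp. Starts flat on the bench; gripped elsewhere it may droop.
- bracket_eye (a point): Centre of the bracket's eye: an upright ring 44 mm outside, 28 mm hole, 32 mm high, from the bracket's underside up; the point lies on its axis 16 mm above the underside.
- bracket_clamp (a point): Centre of the bracket's iron clamp: an upright cylinder 40 mm across and 38 mm high, from the bracket's underside up, with a 7 mm high bolt head on top; the point lies on its axis, 19 mm above the underside, 200 mm from the eye's axis.
- pot_left_centre (a point): Bystander: square black pot with a young plant, 75 x 75 x 80 mm, on the left at the far side; the point is the pot's centre.
- pot_right_centre (a point): Bystander: a like pot with a plant, on the right at the far side; the point is the pot's centre.
- screwdriver_grip (a point): Bystander: screwdriver with a black handle, lying crosswise at the far side; the point is in its handle.
Things that resemble listed ones, but are neither listed nor needed, are in the scene too. Several things look just like the part that bears bracket_balance: the one meant starts farthest from the robot's base.

How it is judged:
On the way, in this order (a step that is already met when the one before it is completed fails the run):
1. the round foot is fully home in the recess and let go (z of round_foot_centre in the frame of fixture below 0.0335 m and horizontal distance between round_foot_centre and recess below 0.004 m and angle between round_foot_centre's own z axis and vertical below 0.06 rad and contact force between the fingers and round_foot below 0.1 N), for 0.2 s.
2. the sensor bracket is lifted clear of the bench, gripped at its balance point (contact force between the fingers and bracket above 2 N and horizontal distance between the grasp point and bracket_balance below 0.025 m and height (world z) of each of bracket_eye, bracket_clamp above 0.045 m), for 0.2 s.
At the end, for the whole second after the job is handed in: Foot home in the recess (4 mm sideways, 2.5 mm in height). Fingers hold the bracket within 25 mm of its balance point, level within 0.10 rad, still; eye within 12 mm of the recess axis, clamp within 18 mm of the saddle, eye 10 to 100 mm above the stud, touching only the gripper (z of round_foot_centre in the frame of fixture below 0.0335 m and horizontal distance between round_foot_centre and recess below 0.004 m and angle between round_foot_centre's own z axis and vertical below 0.06 rad and contact force between the fingers and bracket above 2 N and horizontal distance between the grasp point and bracket_balance below 0.025 m and angle between bracket_balance's own z axis and vertical below 0.1 rad and horizontal distance between bracket_eye and recess below 0.012 m and horizontal distance between bracket_clamp and saddle below 0.018 m and height (world z) of bracket_eye between 0.078 and 0.168 m and horizontal distance between bracket_eye and round_foot_centre below 0.014 m and contact force between bracket and fixture below 0.1 N and contact force between bracket and round_foot below 0.1 N and contact force between bracket and pot_left below 0.1 N and contact force between bracket and pot_right below 0.1 N and linear speed of bracket below 0.02 m/s and angular speed of bracket below 0.1 rad/s); the arm keeps its last pose, push and grip.
It fails at once if a bystander is disturbed (moved by more than 25 mm) (distance of any of square_foot_centre, pot_left_centre, pot_right_centre, screwdriver_grip from where it was at the start of the episode above 0.025 m).
It also fails if it takes over 61 s, if anything falls off the work surface, if the arm or the gripper's body presses on something with over 40 N, if the wrist force passes 120 N, or if a joint passes its speed limit or range.

## Working session

There is one attempt and no reset: what is moved stays moved. The work goes in short steps, Python scripts to look and compute and a tool call to move; the robot and the scene stay as the last step left them, time stands still between calls to the robot, and variables do not carry over. Pictures are saved under pics/ and viewed, about 8 in all and at most 12, crops included, and the job is handed in when it is done.

Besides the shell and the picture viewer there is one more tool, called after "Call:" in YAML: its name, and indented under it one key for each argument. carry_out: Moves the arm, as the interface text tells. Its arguments: {"type":"object","properties":{"xyz":{"type":"array"},"yaw":{"type":"array"},"fingers":{"type":"array"},"newtons":{"type":"number"}},"required":["xyz","yaw","fingers"]}

```bash
mkdir -p pics
cat > h.py <<'E'
import numpy as np, cv2
from plant import r
def cal(n):
    c=r.get_calibration(n); f=240/np.tan(np.radians(c["vfov"])/2)
    return f,c["cx"],c["cy"],np.array(c["R"]),np.array(c["t"])
def ray(n,uv,z,c=None):
    f,cx,cy,R,t=c or cal(n)
    o=-R.T@t; d=R.T@np.array([(uv[0]-cx)/f,(uv[1]-cy)/f,1]); return o+d*(z-o[2])/d[2]
def proj(n,X,c=None):
    f,cx,cy,R,t=c or cal(n); p=R@np.array(X)+t; return np.array([f*p[0]/p[2]+cx,f*p[1]/p[2]+cy])
def save(im,fn): cv2.imwrite("pics/"+fn,im[:,:,::-1])
E
python3 - <<'E'
from h import *
a=r.capture("scene");b=r.capture("top")
save(a,"s1.png");save(b,"t1.png")
s=r.observe();print(s["clock"],s["ee_pos"],s["tool_rot"],s["force"])
for n in ("scene","top"):
    f,cx,cy,R,t=cal(n);print(n,f,cx,cy,-R.T@t,R)
for n in ["fixture","round_foot_centre","square_foot_centre","bracket_balance","bracket_eye","bracket_clamp"]:
    for d in r.recognise("top",n): print(n,np.round(d["box"]),round(d["confidence"],2))
E
```

```text
0.1 [0.25582973 0.59697179 0.21376704] [[-5.21664862e-04 -9.19169823e-01  3.93861098e-01]
 [-1.47032186e-03  3.93861431e-01  9.19168652e-01]
 [-9.99998783e-01 -9.96045930e-05 -1.55693915e-03]] [ 0.5450095  -0.52508995  0.37115729]
scene 433.42787351502363 321.60230229977816 235.5348937702201 [ 1.11840094 -0.157615    0.78710977] [[ 0.26022204  0.96544902 -0.01388075]
 [ 0.72692749 -0.20535366 -0.655291  ]
 [-0.63550052  0.16043087 -0.75524898]]
top 522.0774806665814 322.738043489596 245.22080672131807 [0.3661372  0.01190999 1.22237797] [[ 0.01308793 -0.99987853 -0.00846392]
 [-0.99439038 -0.01212664 -0.10507479]
 [ 0.10495939  0.00979165 -0.9944283 ]]
fixture [414. 185. 473. 310.] 0.84
round_foot_centre [309. 238. 334. 265.] 0.61
round_foot_centre [413. 184. 473. 311.] 0.18
square_foot_centre [313. 167. 345. 197.] 0.87
bracket_balance [145. 350. 240. 421.] 0.8
bracket_balance [185. 195. 244. 290.] 0.61
bracket_eye [142. 348. 238. 421.] 0.77
bracket_eye [184. 197. 244. 292.] 0.66
bracket_clamp [143. 349. 239. 423.] 0.85
bracket_clamp [183. 196. 242. 293.] 0.76
```

View pics/t1.png

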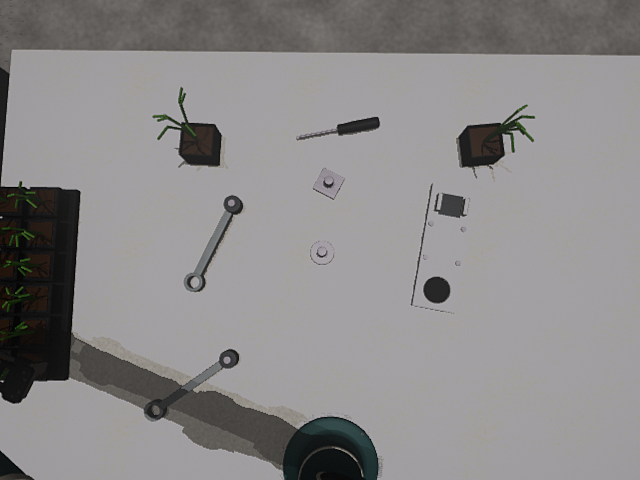

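View pics/s1.png

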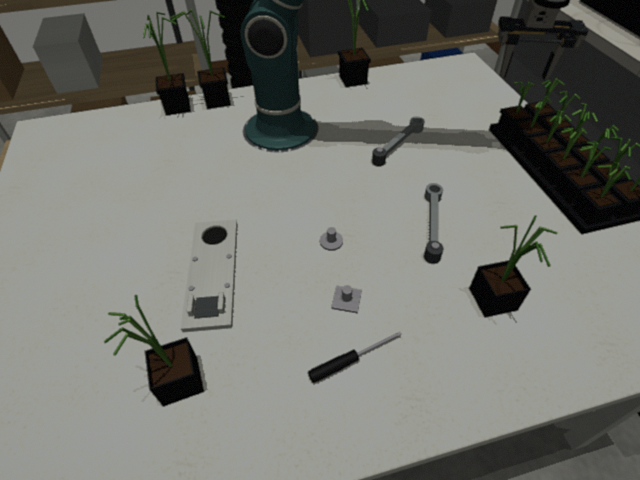

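The top view, with x up and y left, shows these candidates:
- **Brackets:** A has its eye at (195,283) and clamp at (233,204). B has its eye at (156,410) and clamp at (230,358). A is farthest from the base at (330,450), so A is the one.
- **Feet:** the round one is at (322,252) and the square one at (329,182).
- **Plate:** it is on the right, with the recess at (437,290) and the saddle at (452,205).
- **Close look-alike:** none for the round foot except the square foot.

Next come the numbers and one close crop.

Run:
```python
from h import *
P={"stud":((322,252),.042),"sq":((328.5,182),.042),"recess":((437,290),.011),"saddle":((452,205),.018),"eye":((195,283),.032),"clampTop":((233,203),.045)}
for k,(uv,z) in P.items(): print(k,np.round(ray("top",uv,z),3), np.round(np.linalg.norm(ray("top",uv,z)[:2]),3))
P={k:ray("top",*v) for k,v in P.items()}
for a,b in(("recess","saddle"),("eye","clampTop")):
    d=P[b]-P[a];print(a,np.linalg.norm(d[:2]),np.arctan2(d[1],d[0]))
im=cv2.imread("pics/t1.png")
save(cv2.resize(im[150:320,170:490],None,fx=2.5,fy=2.5,interpolation=cv2.INTER_CUBIC)[:,:,::-1],"c1.png")
print(r.get_calibration("wrist")["vfov"],-cal("wrist")[3].T@cal("wrist")[4],cal("wrist")[3])
```

```text
stud [0.475 0.025 0.042] 0.476
sq [0.637 0.012 0.042] 0.637
recess [ 0.393 -0.241  0.011] 0.461
saddle [ 0.591 -0.277  0.018] 0.653
eye [0.402 0.314 0.032] 0.51
clampTop [0.585 0.23  0.045] 0.629
recess 0.2011750396038725 -0.17703807954622353
eye 0.20160174989178836 -0.4265858575474765
64.30882265094819 [0.19077903 0.62545158 0.38385205] [[ 3.92902484e-01  9.19580141e-01 -3.36307065e-05]
 [ 8.89139882e-01 -3.79887158e-01  2.55178405e-01]
 [ 2.34644218e-01 -1.00290132e-01 -9.66893986e-01]]
```

View pics/c1.png

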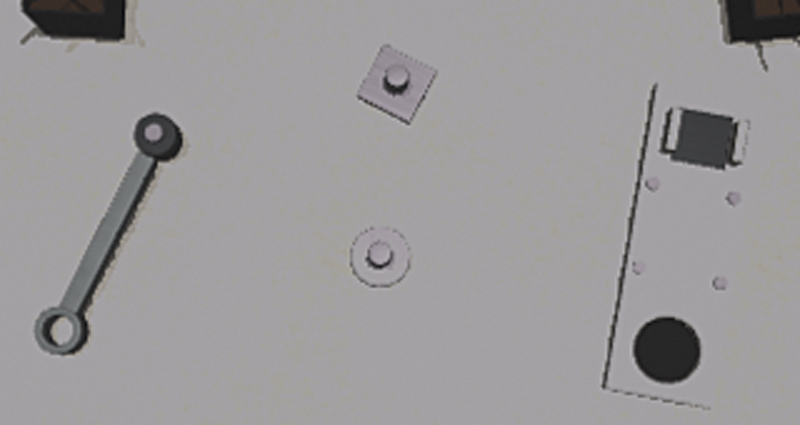

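The crop confirms bracket A, the round foot at crop (380,255) and the plate. The 201 mm spans match the given 200 mm. I'll move above the round foot.

Call:
carry_out:
  xyz:
    - [0.0146,-0.038,0]
    - [0.0146,-0.038,0]
    - [0.0146,-0.038,0]
    - [0.0146,-0.038,0]
    - [0.0146,-0.038,0]
  yaw: [0,0,0,0,0]
  fingers: [1,1,1,1,1]

```text
clock: 0.82
ee_pos: [0.3294, 0.4056, 0.2147]
tool_rot: [[0.0, -0.919, 0.394], [0.0, 0.394, 0.919], [-1.0, -0.0, 0.0]]
force: [0.2, -1.2, -0.0]
finger_gap: 1.003
```

Call:
carry_out:
  xyz:
    - [0.0146,-0.038,0]
    - [0.0146,-0.038,0]
    - [0.0146,-0.038,0]
    - [0.0146,-0.038,0]
    - [0.0146,-0.038,0]
  yaw: [0,0,0,0,0]
  fingers: [1,1,1,1,1]

```text
clock: 1.23
ee_pos: [0.4024, 0.2156, 0.215]
tool_rot: [[0.001, -0.919, 0.394], [0.001, 0.394, 0.919], [-1.0, -0.0, 0.001]]
force: [2.1, 0.2, -0.2]
finger_gap: 0.999
```

Call:
carry_out:
  xyz:
    - [0.0146,-0.038,0]
    - [0.0146,-0.038,0]
    - [0.0146,-0.038,0]
    - [0.0146,-0.038,0]
    - [0.0146,-0.038,0]
  yaw: [0,0,0,0,0]
  fingers: [1,1,1,1,1]

```text
clock: 1.65
ee_pos: [0.4755, 0.0255, 0.2151]
tool_rot: [[0.001, -0.919, 0.394], [0.001, 0.394, 0.919], [-1.0, -0.001, 0.001]]
force: [1.2, 1.3, -0.4]
finger_gap: 1.003
```

Call:
carry_out:
  xyz:
    - [0,0,-0.02]
    - [0,0,-0.02]
    - [0,0,0]
  yaw: [0,0,0]
  fingers: [1,1,1]

```text
clock: 1.9
ee_pos: [0.4729, 0.0264, 0.172]
tool_rot: [[-0.005, -0.918, 0.395], [-0.001, 0.395, 0.918], [-1.0, 0.004, -0.003]]
force: [-1.7, -0.3, 0.8]
finger_gap: 0.999
```

Run:
```python
from h import *
s=r.observe();c=cal("wrist");a=r.capture("wrist");save(a,"w1.png")
print(s["clock"],s["ee_pos"],s["tool_rot"][:,2],s["tool_rot"][:,0])
for d in r.masks_of("wrist","round_foot_centre"):
    m=d["mask"].astype(np.uint8);print(np.round(d["box"]),d["confidence"],m.sum())
print(proj("wrist",[.475,.025,.042],c),proj("wrist",s["ee_pos"],c))
```

```text
1.9 [0.47294994 0.0264398  0.17198792] [ 0.39545608  0.9184795  -0.00314653] [-0.00518999 -0.00119118 -0.99998582]
[296. 196. 359. 257.] 0.59 2918
[322.65799558 230.14353293] [322.66709703 289.49142707]
```

View pics/w1.png

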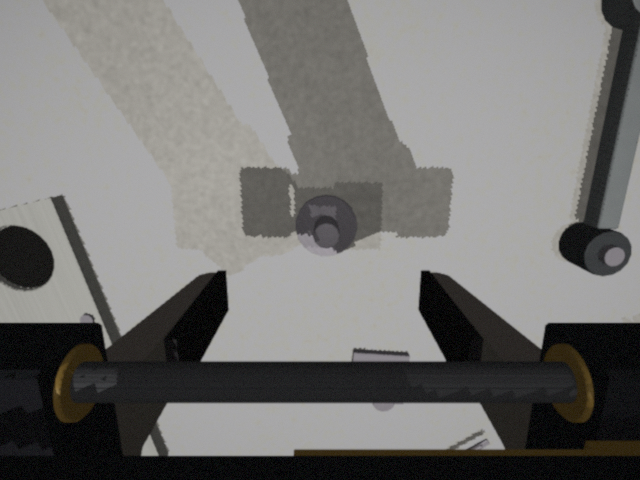

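The wrist view shows the round foot between the jaws, with the stud top at about (326,232), the recess at (25,258) on the left and the bracket clamp at (600,250) on the right. I'll refine the stud position.

Run:
```python
from h import *
a=cv2.imread("pics/w1.png")
c=cal("wrist");print(np.round(ray("wrist",(326.5,232),.042),4))
d=[d for d in r.masks_of("wrist","round_foot_centre")][0]["mask"]
g=cv2.cvtColor(a,cv2.COLOR_BGR2GRAY)
k=cv2.resize(g[185:265,280:370],None,fx=7,fy=7,interpolation=cv2.INTER_CUBIC)
k=cv2.createCLAHE(3).apply(k)
# predicted stud-top & flange circles for the guess
X=ray("wrist",(326.5,232),.042)
k=cv2.cvtColor(k,cv2.COLOR_GRAY2BGR)
for R_,z,col in((.011,.042,(0,0,255)),(.028,.008,(0,255,0))):
    for th in np.linspace(0,6.28,60):
        p=proj("wrist",[X[0]+R_*np.cos(th),X[1]+R_*np.sin(th),z],c);q=((p-[280,185]+.5)*7-.5).astype(int);cv2.circle(k,tuple(map(int,q)),2,col,-1)
cv2.imwrite("pics/c2.png",k)
```

```text
[0.4805 0.0282 0.042 ]
```

View pics/c2.png

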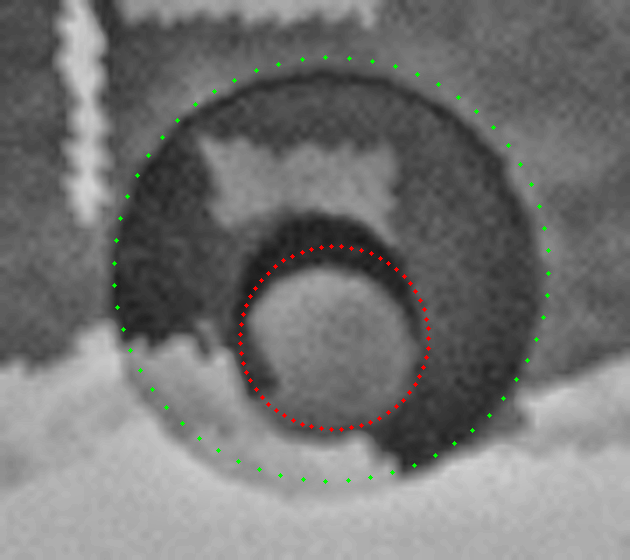

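Run:
```python
from h import *
d=ray("wrist",(326,234),.042)-ray("wrist",(322.66,230.14),.042)
print(np.array([.475,.025,.042])+d)
s=r.observe();c=cal("wrist");a=r.capture("wrist");save(a,"w2.png")
print(s["clock"],s["ee_pos"],s["tool_rot"][:,0])
np.savez("w2.npz",a=a,f=c[0],cx=c[1],cy=c[2],R=c[3],t=c[4])
# register flange/stud: template shift between w1 and w2
b=cv2.imread("pics/w1.png");a=a[:,:,::-1]
res=cv2.matchTemplate(np.ascontiguousarray(a),b[195:260,293:362],cv2.TM_CCOEFF_NORMED);_,v,_,l=cv2.minMaxLoc(res)
sh=np.array(l)-[293,195];print(v,sh,ray("wrist",np.array([326,234])+sh,.042,c))
```

```text
[0.47906691 0.02623762 0.042     ]
2.05 [0.47532243 0.02782429 0.17522207] [ 4.77363828e-04  9.96985554e-05 -9.99999881e-01]
0.9777056574821472 [-2 -3] [0.47999656 0.0269889  0.042     ]
```

Call:
carry_out:
  xyz:
    - [0.004,-0.001,-0.03]
    - [0,0,-0.035]
    - [0,0,-0.035]
    - [0,0,-0.035]
    - [0,0,-0.026]
  yaw: [0,0,0,0,0]
  fingers: [1,0.8,0.6,0.5,0.5]
  newtons: 20

```text
clock: 2.52
ee_pos: [0.4792, 0.0273, 0.0124]
tool_rot: [[0.0, -0.92, 0.392], [0.0, 0.392, 0.92], [-1.0, -0.0, 0.001]]
force: [0.3, -0.1, 0.7]
finger_gap: 0.734
```

Call:
carry_out:
  xyz:
    - [0,0,0]
    - [0,0,0]
  yaw: [0,0]
  fingers: [0.5,0.5]

```text
clock: 2.68
ee_pos: [0.4791, 0.0268, 0.0137]
tool_rot: [[-0.001, -0.919, 0.393], [-0.0, 0.393, 0.919], [-1.0, 0.001, -0.001]]
force: [0.3, -0.2, 0.1]
finger_gap: 0.588
```

Run:
```python
from h import *
s=r.observe();c=cal("wrist");a=r.capture("wrist")
print(s["clock"],s["ee_pos"],s["force"],s["finger_gap"])
X=np.array([.4795,.0266])
k=a[150:420,200:450].copy();k=cv2.resize(k,None,fx=2.2,fy=2.2)
for R_,z,col in((.011,.042,(255,0,0)),(.028,.008,(0,255,0))):
    for th in np.linspace(0,6.28,60):
        p=proj("wrist",[X[0]+R_*np.cos(th),X[1]+R_*np.sin(th),z],c);cv2.circle(k,tuple(map(int,(p-[200,150])*2.2)),1,col,-1)
save(k,"c3.png")
```

```text
2.6833 [0.47905104 0.02676335 0.01373433] [ 0.33705458 -0.20530387  0.06357773] 0.5876919747763171
```

View pics/c3.png

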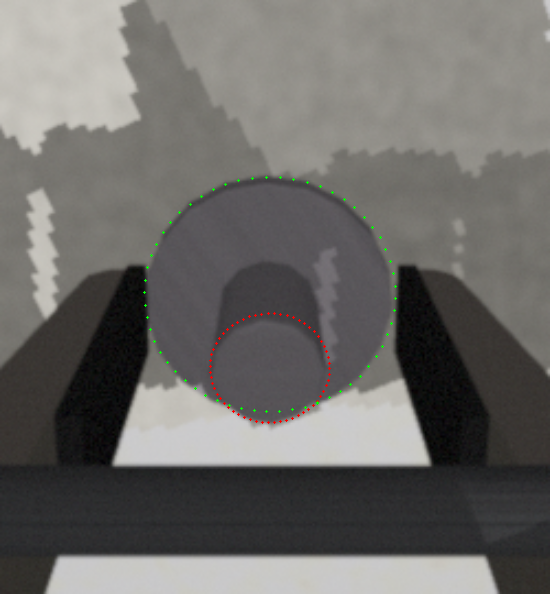

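The crop shows the predicted circles on the stud and flange to within 1 mm, with the jaws either side. I'll grip, lift and carry towards the recess.

Call:
carry_out:
  xyz:
    - [0,0,0]
    - [0,0,0]
    - [0,0,0]
    - [0,0,0]
    - [0,0,0]
  yaw: [0,0,0,0,0]
  fingers: [0,0,0,0,0]
  newtons: 25

```text
clock: 3.15
ee_pos: [0.4798, 0.0265, 0.0147]
tool_rot: [[0.002, -0.919, 0.394], [0.0, 0.394, 0.919], [-1.0, -0.001, 0.001]]
force: [-1.1, 0.1, 8.2]
finger_gap: 0.23
```

Call:
carry_out:
  xyz:
    - [0,0,0]
    - [0,0,0.02]
    - [0,0,0.03]
    - [0,0,0.03]
    - [0,0,0]
  yaw: [0,0,0,0,0]
  fingers: [0,0,0,0,0]

```text
clock: 3.57
ee_pos: [0.4822, 0.0267, 0.0981]
tool_rot: [[0.008, -0.919, 0.394], [0.002, 0.394, 0.919], [-1.0, -0.007, 0.005]]
force: [0.9, -1.1, -1.8]
finger_gap: 0.234
```

Call:
carry_out:
  xyz:
    - [-0.003,-0.032,0]
    - [-0.003,-0.032,0]
    - [-0.003,-0.032,0]
    - [-0.003,-0.032,0]
    - [-0.003,-0.032,0]
  yaw: [0,0,0,0,0]
  fingers: [0,0,0,0,0]

```text
clock: 3.98
ee_pos: [0.4631, -0.1347, 0.0931]
tool_rot: [[-0.001, -0.919, 0.393], [0.0, 0.393, 0.919], [-1.0, 0.001, -0.0]]
force: [-0.9, 0.4, -2.9]
finger_gap: 0.231
```

Call:
carry_out:
  xyz:
    - [-0.002,-0.032,0]
    - [-0.002,-0.032,0]
    - [0,0,0]
    - [0,0,0]
  yaw: [0,0,0,0]
  fingers: [0,0,0,0]

```text
clock: 4.32
ee_pos: [0.459, -0.1994, 0.093]
tool_rot: [[-0.001, -0.917, 0.398], [-0.0, 0.398, 0.917], [-1.0, 0.001, -0.001]]
force: [1.0, 0.0, -1.8]
finger_gap: 0.236
```

```bash
cat > rec.py <<'E'
from h import *
import sys
s=r.observe();c=cal("wrist");a=r.capture("wrist");n=sys.argv[1]
print(s["clock"],s["ee_pos"],s["tool_rot"][:,0],s["force"],s["finger_gap"])
k=a.copy();X=np.array([.393,-.241]); p0=proj("wrist",[*X,.016],c);print("pred",p0)
g=cv2.cvtColor(a,cv2.COLOR_RGB2GRAY);m=(g<60).astype(np.uint8)
for ct in cv2.findContours(m,cv2.RETR_EXTERNAL,cv2.CHAIN_APPROX_NONE)[0]:
    if cv2.contourArea(ct)>1500 and len(ct)>20:
        e=cv2.fitEllipse(ct);print(np.round(e[0]),np.round(e[1]),cv2.contourArea(ct)/(np.pi*e[1][0]*e[1][1]/4),ray("wrist",e[0],.010,c),ray("wrist",e[0],.016,c))
for R_,z,col in((.03075,.016,(255,0,0)),(.03075,.010,(0,255,0))):
    for th in np.linspace(0,6.28,60):
        p=proj("wrist",[X[0]+R_*np.cos(th),X[1]+R_*np.sin(th),z],c);cv2.circle(k,tuple(map(int,p)),1,col,-1)
save(k,n)
E
python3 rec.py w3.png
```

```text
4.3167 [ 0.4589823  -0.19943994  0.09300534] [-9.53350872e-04 -3.45595803e-04 -9.99999486e-01] [ 1.02682492  0.01960052 -1.81435265] 0.23610639704203343
pred [222.60563442 178.85137123]
[321. 401.] [202. 657.] 0.834837710054006 [ 0.57497683 -0.25121359  0.01      ] [ 0.57067644 -0.24930826  0.016     ]
[230. 181.] [86. 91.] 0.9994450435324709 [ 0.39635057 -0.23904923  0.01      ] [ 0.39629539 -0.237433    0.016     ]
```

View pics/w3.png

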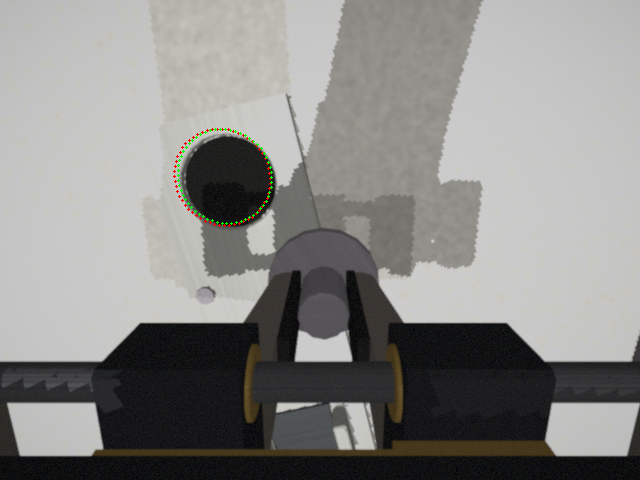

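The view shows the held foot at (323,320) and the recess at (230,181). That gives a recess centre of about (0.3963, −0.2382) once near-wall occlusion is allowed for.

Call:
carry_out:
  xyz:
    - [-0.021,-0.0132,0]
    - [-0.021,-0.0132,0]
    - [-0.021,-0.0132,0]
    - [0,0,-0.03]
    - [0,0,-0.02]
  yaw: [0,0,0,0,0]
  fingers: [0,0,0,0,0]

```text
clock: 4.78
ee_pos: [0.3967, -0.2362, 0.0431]
tool_rot: [[0.001, -0.919, 0.394], [0.0, 0.394, 0.919], [-1.0, -0.001, 0.001]]
force: [0.7, -0.0, -2.4]
finger_gap: 0.23
```

Call:
carry_out:
  xyz:
    - [0,0,0]
    - [0,0,0]
    - [0,0,0]
  yaw: [0,0,0]
  fingers: [0,0,0]

```text
clock: 5.03
ee_pos: [0.3978, -0.2365, 0.0441]
tool_rot: [[0.001, -0.92, 0.392], [0.0, 0.392, 0.92], [-1.0, -0.0, 0.0]]
force: [-0.4, 0.0, -1.9]
finger_gap: 0.235
```

Run:
```python
from h import *
s=r.observe();c=cal("wrist");a=r.capture("wrist")
print(s["clock"],s["ee_pos"],s["tool_rot"][:,0],s["force"])
T=s["ee_pos"];zu=T[2]-.0137
x0,y0=170,130;k=cv2.resize(a[y0:400,x0:470],None,fx=2,fy=2)
for X,R_,z,col in(((.3963,-.2382),.03075,.016,(255,0,0)),((.3963,-.2382),.03075,.010,(0,0,255)),(T,.028,zu+.008,(0,255,0)),(T,.011,zu+.042,(255,255,0))):
    for th in np.linspace(0,6.28,90):
        p=proj("wrist",[X[0]+R_*np.cos(th),X[1]+R_*np.sin(th),z],c);cv2.circle(k,tuple(map(int,(p-[x0,y0])*2)),1,col,-1)
save(k,"w4.png")
```

```text
5.0333 [ 0.39781806 -0.23647015  0.04412405] [ 5.23555131e-04  4.76927593e-05 -9.99999862e-01] [-0.38298053  0.03937773 -1.94191582]
```

View pics/w4.png

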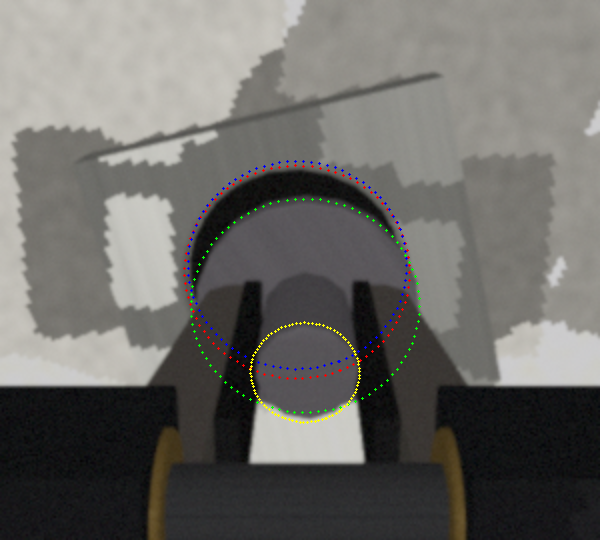

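The foot is where the model has it, and the recess's dark floor says to shift about (−2, −2.5) mm. I'll lower it gently.

Call:
carry_out:
  xyz:
    - [-0.0018,-0.0025,0]
    - [0,0,-0.008]
    - [0,0,-0.005]
    - [0,0,-0.004]
    - [0,0,-0.003]
  yaw: [0,0,0,0,0]
  fingers: [0,0,0,0,0]

```text
clock: 5.5
ee_pos: [0.3953, -0.2395, 0.024]
tool_rot: [[-0.0, -0.919, 0.394], [0.001, 0.394, 0.919], [-1.0, 0.001, 0.001]]
force: [-6.7, 4.2, 37.9]
finger_gap: 0.236
```

Call:
carry_out:
  xyz:
    - [0,0,0]
    - [0,0,0]
  yaw: [0,0]
  fingers: [0,0]

```text
clock: 5.67
ee_pos: [0.3953, -0.2396, 0.024]
tool_rot: [[0.0, -0.919, 0.394], [0.001, 0.394, 0.919], [-1.0, 0.0, 0.001]]
force: [-2.7, 1.2, 8.3]
finger_gap: 0.231
```

Tip height 0.024 m against an expected 0.0237 m means it is seated. I'll release and rise.

Call:
carry_out:
  xyz:
    - [0,0,0.0005]
    - [0,0,0]
    - [0,0,0]
    - [0,0,0]
    - [0,0,0]
  yaw: [0,0,0,0,0]
  fingers: [0.7,0.7,0.7,0.7,0.7]

```text
clock: 6.08
ee_pos: [0.3952, -0.2396, 0.024]
tool_rot: [[-0.0, -0.919, 0.394], [0.0, 0.394, 0.919], [-1.0, 0.0, -0.0]]
force: [-0.5, -0.3, 0.1]
finger_gap: 0.574
```

Call:
carry_out:
  xyz:
    - [0,0,0.02]
    - [0,0,0.035]
    - [0,0,0.04]
    - [0,0,0.04]
    - [0,0,0.04]
  yaw: [0,0,0,0,0]
  fingers: [0.7,0.7,0.7,0.7,0.7]

```text
clock: 6.5
ee_pos: [0.3946, -0.2396, 0.2007]
tool_rot: [[-0.001, -0.919, 0.394], [-0.0, 0.394, 0.919], [-1.0, 0.001, -0.0]]
force: [1.9, -0.7, -0.3]
finger_gap: 0.701
```

Call:
carry_out:
  xyz:
    - [0.03,0,0]
    - [0.03,0,0]
    - [0.03,0,0]
    - [0,0,0]
    - [0,0,0]
  yaw: [0,0,0,0,0]
  fingers: [1,1,1,1,1]

```text
clock: 6.92
ee_pos: [0.4858, -0.2392, 0.1985]
tool_rot: [[-0.001, -0.92, 0.392], [-0.0, 0.392, 0.92], [-1.0, 0.001, -0.001]]
force: [-0.3, -0.6, 0.1]
finger_gap: 0.999
```

Run:
```python
from h import *
s=r.observe();c=cal("wrist");a=r.capture("wrist")
print(s["clock"],s["ee_pos"],s["tool_rot"][:,0],s["force"])
F=np.array([.3956,-.2392])
for X,R_,z,col in((F,.03075,.016,(255,0,0)),(F,.028,.018,(0,255,0)),(F,.011,.052,(255,255,0))):
    for th in np.linspace(0,6.28,90):
        p=proj("wrist",[X[0]+R_*np.cos(th),X[1]+R_*np.sin(th),z],c);cv2.circle(a,tuple(map(int,p)),0,col,-1)
p=proj("wrist",[*F,.03],c).astype(int);print(p)
b=a[max(0,p[1]-75):p[1]+75,max(0,p[0]-90):p[0]+90]
save(np.hstack([cv2.resize(b,None,fx=3,fy=3)]),"w5.png")
t=r.capture("top");save(t,"t2.png")
```

```text
6.9167 [ 0.48583069 -0.23918359  0.19848412] [-1.09931839e-03 -1.99810601e-04 -9.99999376e-01] [-0.34205912 -0.64233323  0.13855402]
[281 120]
```

View pics/w5.png

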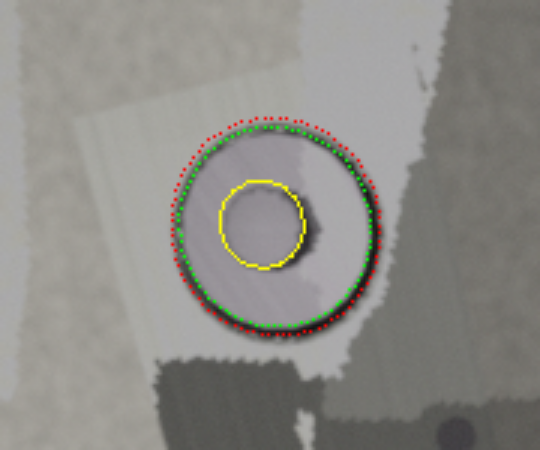

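The crop shows the flange inside the recess ring, level with the plate, and the stud exactly where predicted. A thin dark gap at the lower right is the clearance, so the foot is home and free. On to the bracket.

Call:
carry_out:
  xyz:
    - [0.003,0.038,0]
    - [0.003,0.038,0]
    - [0.003,0.038,0]
    - [0.003,0.038,0]
    - [0.003,0.038,0]
  yaw: [0,0,0,0,0]
  fingers: [1,1,1,1,1]

```text
clock: 7.43
ee_pos: [0.4988, -0.0488, 0.1991]
tool_rot: [[-0.0, -0.918, 0.396], [0.0, 0.396, 0.918], [-1.0, 0.0, 0.0]]
force: [0.8, 0.5, -1.0]
finger_gap: 1.001
```

Call:
carry_out:
  xyz:
    - [0.003,0.038,0]
    - [0.003,0.038,0]
    - [0.003,0.038,0]
    - [0.003,0.038,0]
    - [0.003,0.038,0]
  yaw: [0,0,0,0,0]
  fingers: [1,1,1,1,1]

```text
clock: 7.85
ee_pos: [0.5142, 0.1409, 0.1992]
tool_rot: [[-0.0, -0.919, 0.395], [-0.0, 0.395, 0.919], [-1.0, 0.0, -0.0]]
force: [1.0, -0.1, -0.5]
finger_gap: 1.003
```

Call:
carry_out:
  xyz:
    - [0.005,0.038,0]
    - [0.005,0.038,0]
    - [0.005,0.038,0]
    - [0,0,0]
    - [0,0,0]
  yaw: [-0.022,0,0,0,0]
  fingers: [1,1,1,1,1]

```text
clock: 8.27
ee_pos: [0.529, 0.2555, 0.1985]
tool_rot: [[-0.001, -0.912, 0.411], [-0.001, 0.411, 0.912], [-1.0, 0.001, -0.001]]
force: [0.6, -1.5, 0.2]
finger_gap: 1.002
```

Run:
```python
from h import *
s=r.observe();c=cal("wrist");a=r.capture("wrist")
print(s["clock"],s["ee_pos"],s["tool_rot"][:,2])
E0=np.array([.402,.314]);th=-.4266;u=np.array([np.cos(th),np.sin(th)]);n=np.array([-u[1],u[0]])
def ln(p,q,z,col):
    P=[tuple(map(int,proj("wrist",[*(E0+u*x+n*y),z],c))) for x,y in(p,q)];cv2.line(a,*P,col,1)
ln((22,-9),(180,-9),.032,0) if 0 else None
for y in(-.009,.009): ln((.022,y),(.18,y),.032,(255,0,0))
ln((.141,-.02),(.141,.02),.032,(255,255,0))
for x,R_,z,col in((0,.022,.032,(255,0,0)),(0,.014,.032,(0,255,0)),(.2,.02,.038,(255,0,0))):
    for t in np.linspace(0,6.28,90):
        p=proj("wrist",[*(E0+u*x+R_*np.array([np.cos(t),np.sin(t)])),z],c);cv2.circle(a,tuple(map(int,p)),0,col,-1)
save(a,"w6.png")
```

```text
8.2667 [0.52904219 0.2555478  0.19850442] [ 0.41092192  0.91166997 -0.00102535]
```

View pics/w6.png

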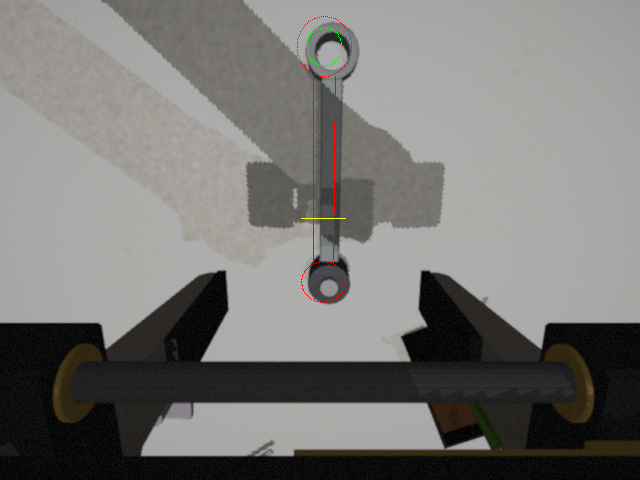

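The view shows the eye ring at (331,50) and the clamp top at (329,283), a few pixels from the prediction. I'll refine from those.

Run:
```python
from h import *
s=r.observe();c=cal("wrist");print(s["ee_pos"])
e=ray("wrist",(331.5,50),.032,c);k=ray("wrist",(328.5,283.5),.038,c);b=ray("wrist",(329,288),.045,c)
d=k-e;print(e,k,b,np.linalg.norm(d[:2]),np.arctan2(d[1],d[0]),"bal",k-d/np.linalg.norm(d)*.059)
```

```text
[0.52953133 0.25331328 0.19865067]
[0.40698194 0.31631428 0.032     ] [0.5874851  0.23254688 0.038     ] [0.58906035 0.23224203 0.045     ] 0.198993392877044 -0.4344986562804464 bal [0.53399162 0.25737198 0.03622185]
```

Call:
carry_out:
  xyz:
    - [0.0035,0.0045,-0.03]
    - [0,0,-0.04]
    - [0,0,-0.04]
    - [0,0,-0.04]
    - [0,0,-0.03]
  yaw: [-0.01,0,0,0,0]
  fingers: [1,1,0.8,0.7,0.6]
  newtons: 40

```text
clock: 8.73
ee_pos: [0.5327, 0.255, 0.0167]
tool_rot: [[-0.002, -0.905, 0.426], [-0.003, 0.426, 0.905], [-1.0, 0.001, -0.003]]
force: [0.0, 0.8, -0.4]
finger_gap: 0.804
```

Call:
carry_out:
  xyz:
    - [0,0,-0.012]
    - [0,0,0]
    - [0,0,0]
  yaw: [0,0,0]
  fingers: [0.6,0.6,0.6]

```text
clock: 8.98
ee_pos: [0.5345, 0.2575, 0.0079]
tool_rot: [[0.001, -0.905, 0.425], [-0.0, 0.425, 0.905], [-1.0, -0.001, -0.0]]
force: [-0.1, -0.1, -0.8]
finger_gap: 0.604
```

Call:
carry_out:
  xyz:
    - [0,0,0]
    - [0,0,0]
    - [0,0,0]
    - [0,0,0]
    - [0,0,0]
  yaw: [0,0,0,0,0]
  fingers: [0,0,0,0,0]

```text
clock: 9.4
ee_pos: [0.5342, 0.2592, 0.008]
tool_rot: [[0.001, -0.906, 0.423], [0.001, 0.423, 0.906], [-1.0, -0.001, 0.001]]
force: [0.2, 0.1, 0.1]
finger_gap: 0.259
```

Call:
carry_out:
  xyz:
    - [0,0,0]
    - [0,0,0]
    - [0,0,0.01]
    - [0,0,0]
    - [0,0,0]
  yaw: [0,0,0,0,0]
  fingers: [0,0,0,0,0]

```text
clock: 9.82
ee_pos: [0.5336, 0.2587, 0.0172]
tool_rot: [[-0.0, -0.906, 0.423], [-0.0, 0.423, 0.906], [-1.0, 0.0, -0.0]]
force: [0.8, 0.6, -4.8]
finger_gap: 0.194
```

Run:
```python
from h import *
s=r.observe();print(s["clock"],s["ee_pos"],s["tool_rot"][:,2],s["force"],s["moment"],s["finger_gap"])
```

```text
9.8167 [0.53357916 0.25874555 0.01716692] [ 4.23173271e-01  9.06048771e-01 -8.33559861e-05] [ 0.8329376   0.60530763 -4.75970215] [ 0.0044444   0.03471861 -0.02664824] 0.1936558029511851
```

It is gripped on the bar (17.8 mm gap) with almost no moment. I'll lift it and carry it gently.

Call:
carry_out:
  xyz:
    - [0,0,0.01]
    - [0,0,0.02]
    - [0,0,0.03]
    - [0,0,0.025]
    - [0,0,0.015]
  yaw: [0,0,0,0,0]
  fingers: [0,0,0,0,0]
  newtons: 45

```text
clock: 10.23
ee_pos: [0.5346, 0.2592, 0.1201]
tool_rot: [[0.003, -0.906, 0.423], [0.001, 0.423, 0.906], [-1.0, -0.002, 0.002]]
force: [0.1, 0.2, -4.8]
finger_gap: 0.195
```

Call:
carry_out:
  xyz:
    - [0,0,0]
    - [0,0,0]
    - [0,0,0]
    - [0,0,0]
    - [0,0,0]
  yaw: [0,0,0,0,0]
  fingers: [0,0,0,0,0]

```text
clock: 10.65
ee_pos: [0.5328, 0.2583, 0.1155]
tool_rot: [[-0.002, -0.906, 0.423], [-0.002, 0.423, 0.906], [-1.0, 0.002, -0.002]]
force: [-0.0, 0.2, -4.3]
finger_gap: 0.19
```

Call:
carry_out:
  xyz:
    - [0,-0.005,0]
    - [0,-0.012,0]
    - [0,-0.02,0]
    - [0,-0.025,0]
    - [0,-0.025,0]
  yaw: [0.01,0.01,0.01,0.01,0.01]
  fingers: [0,0,0,0,0]

```text
clock: 11.07
ee_pos: [0.5333, 0.1708, 0.1165]
tool_rot: [[-0.001, -0.927, 0.375], [-0.001, 0.375, 0.927], [-1.0, 0.001, -0.001]]
force: [0.1, -0.9, -4.4]
finger_gap: 0.193
```

Call:
carry_out:
  xyz:
    - [0,-0.025,0]
    - [0,-0.025,0]
    - [0,-0.025,0]
    - [0,-0.025,0]
    - [0,-0.025,0]
  yaw: [0.01,0.01,0.01,0.01,0.01]
  fingers: [0,0,0,0,0]

```text
clock: 11.48
ee_pos: [0.5332, 0.0451, 0.1167]
tool_rot: [[-0.001, -0.944, 0.33], [-0.0, 0.33, 0.944], [-1.0, 0.001, -0.001]]
force: [0.2, 0.8, -5.0]
finger_gap: 0.192
```

Call:
carry_out:
  xyz:
    - [0,-0.025,0]
    - [0,-0.025,0]
    - [0,-0.025,0]
    - [0,-0.025,0]
    - [0,-0.025,0]
  yaw: [0.01,0.01,0.01,0.01,0.01]
  fingers: [0,0,0,0,0]

```text
clock: 11.9
ee_pos: [0.5332, -0.0798, 0.1167]
tool_rot: [[-0.001, -0.959, 0.282], [-0.0, 0.282, 0.959], [-1.0, 0.001, -0.0]]
force: [0.6, 0.8, -4.9]
finger_gap: 0.191
```

Call:
carry_out:
  xyz:
    - [0,-0.025,0]
    - [0,-0.025,0]
    - [0,-0.025,0]
    - [0,-0.025,0]
    - [0,-0.025,0]
  yaw: [0.01,0.01,0.01,0.01,0.01]
  fingers: [0,0,0,0,0]

```text
clock: 12.32
ee_pos: [0.533, -0.2046, 0.1166]
tool_rot: [[-0.001, -0.972, 0.234], [0.0, 0.234, 0.972], [-1.0, 0.001, -0.0]]
force: [-0.2, 0.4, -5.9]
finger_gap: 0.188
```

Call:
carry_out:
  xyz:
    - [0.001,-0.02,0]
    - [0,-0.02,0]
    - [0,-0.012,0]
    - [0,-0.006,0]
    - [0,-0.0025,0]
  yaw: [0.01,0.01,0.01,0.01,0.02]
  fingers: [0,0,0,0,0]

```text
clock: 12.73
ee_pos: [0.5339, -0.265, 0.1166]
tool_rot: [[-0.001, -0.984, 0.177], [-0.0, 0.177, 0.984], [-1.0, 0.001, -0.0]]
force: [0.7, 0.8, -4.2]
finger_gap: 0.192
```

Call:
carry_out:
  xyz:
    - [0,0,0]
    - [0,0,0]
    - [0,0,0]
    - [0,0,0]
    - [0,0,0]
  yaw: [0,0,0,0,0]
  fingers: [0,0,0,0,0]

```text
clock: 13.15
ee_pos: [0.535, -0.2628, 0.1171]
tool_rot: [[0.0, -0.985, 0.175], [0.0, 0.175, 0.985], [-1.0, -0.0, 0.0]]
force: [0.1, -0.4, -5.3]
finger_gap: 0.193
```

```bash
cat > chk.py <<'E'
from h import *
import sys
s=r.observe();T=s["ee_pos"];zt=s["tool_rot"][:,2]
print(s["clock"],T,np.arctan2(zt[1],zt[0])-np.pi/2,s["force"],s["moment"],s["finger_gap"])
th=np.arctan2(zt[1],zt[0])-np.pi/2;u=np.array([np.cos(th),np.sin(th)]);zu=T[2]-.008
out=[]
for cam in("wrist","top"):
    c=cal(cam);a=r.capture(cam).copy()
    for X,R_,z,col in((T[:2]-.141*u,.014,zu+.032,(0,255,0)),(T[:2]-.141*u,.022,zu+.032,(0,255,0)),(T[:2]+.059*u,.020,zu+.038,(255,0,0)),(np.array([.3965,-.2387]),.03075,.016,(255,255,0)),(np.array([.3965+.2*np.cos(-.177),-.2387+.2*np.sin(-.177)]),.02,.018,(255,255,0))):
        for t in np.linspace(0,6.28,80):
            p=proj(cam,[*(X+R_*np.array([np.cos(t),np.sin(t)])),z],c)
            if 0<=p[0]<640 and 0<=p[1]<480: a[int(p[1]),int(p[0])]=col
    out.append(cv2.resize(a[0:360,160:560],None,fx=1.,fy=1.) if cam=="wrist" else cv2.resize(a[165:325,370:500],None,fx=2.9,fy=2.9,interpolation=cv2.INTER_NEAREST))
h=max(o.shape[0] for o in out)
save(np.hstack([cv2.copyMakeBorder(o,0,h-o.shape[0],0,0,cv2.BORDER_CONSTANT) for o in out]),sys.argv[1])
E
python3 chk.py f1.png
```

```text
13.15 [ 0.53496686 -0.2628021   0.11714467] -0.17568580356075825 [ 0.05107755 -0.44637434 -5.30573493] [ 0.0219494  -0.02032114 -0.01868454] 0.19312463781142356
```

View pics/f1.png

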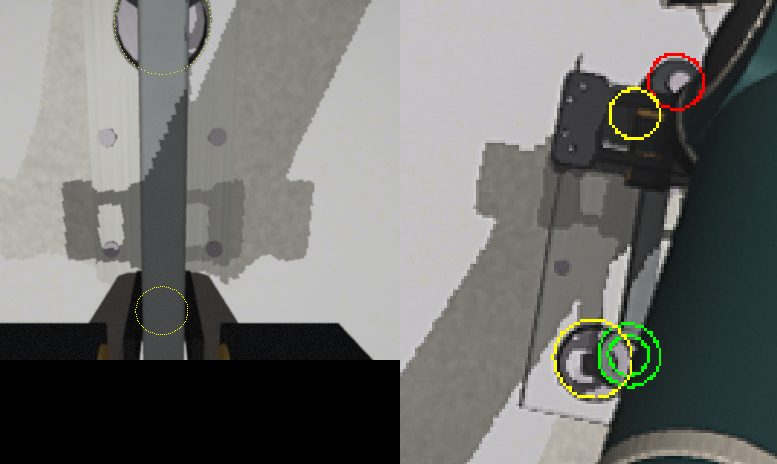

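The view shows the bar lying on the plate's centreline (bolt pairs symmetric about x=162) and the recess ring centred under it. In the top view the clamp fits its predicted circle to about 2 mm. One last look goes to level and eye position from the scene camera.

Run:
```python
from h import *
s=r.observe();T=s["ee_pos"];th=-.1765;u=np.array([np.cos(th),np.sin(th)]);zu=T[2]-.008
print(s["clock"],T)
c=cal("scene");a=r.capture("scene")
for n in("bracket_eye","bracket_clamp"):
    for d in r.recognise("scene",n): print(n,np.round(d["box"]),round(d["confidence"],2))
x0,y0=150,90;k=cv2.resize(a[y0:y0+250,x0:x0+150],None,fx=2.4*1,fy=2.4*1,interpolation=cv2.INTER_CUBIC);b=k.copy()
for X,R_,z,col in((T[:2]-.141*u,.022,zu+.032,(0,255,0)),(T[:2]-.141*u,.022,zu,(0,255,0)),(T[:2]+.059*u,.020,zu+.038,(255,0,0)),(T[:2]+.059*u,.020,zu,(255,0,0)),(np.array([.3965,-.2387]),.03075,.016,(255,255,0)),(np.array([.3956,-.2392]),.011,.052,(255,255,0))):
    for t in np.linspace(0,6.28,90):
        p=(proj("scene",[*(X+R_*np.array([np.cos(t),np.sin(t)])),z],c)-[x0,y0]+.5)*2.4
        cv2.circle(k,tuple(map(int,p)),1,col,-1)
save(np.hstack([k,b]),"f2.png")
```

```text
13.25 [ 0.5348853  -0.26314944  0.11715153]
bracket_eye [371. 116. 424. 164.] 0.72
bracket_eye [185. 189. 214. 287.] 0.66
bracket_clamp [182. 191. 215. 289.] 0.94
bracket_clamp [370. 116. 424. 170.] 0.93
```

View pics/f2.png

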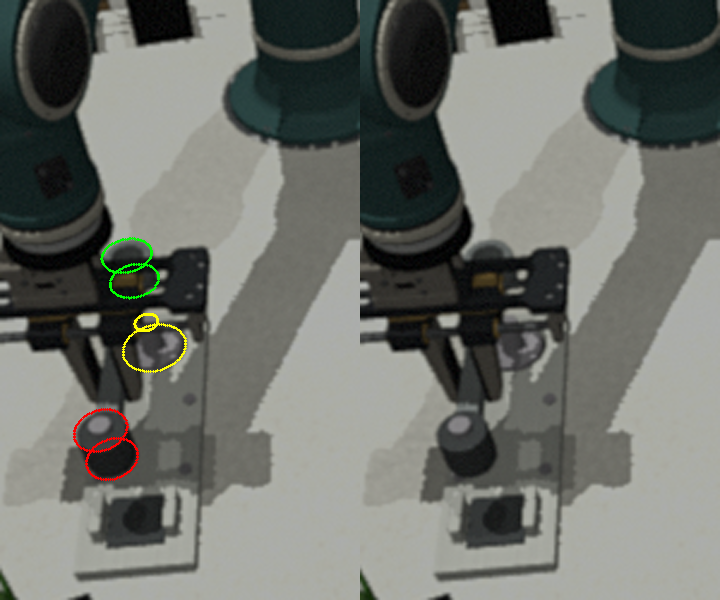

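The scene view shows the eye top at (128,253) against a predicted (127,255), and the clamp top at (106,430) against (100,430). So the bracket is level within a couple of millimetres over its length and well within tolerance. I'm handing in.

```bash
python3 -c "
from h import *
s=r.observe();print(s['clock'],s['qd'],s['force'],s['finger_gap']);print(r.close_job())"
```

```text
13.4 [ 1.79038774e-03  1.26044375e-03  8.22620406e-04  3.88721671e-05
 -8.63437388e-05  5.99494510e-04  1.27502546e-03] [-0.06278386  0.27370866 -4.68324318] 0.18961800290087505
the job is handed in; nothing more can be done
None
```

The round foot is home in the recess and let go. The bracket farthest from the base is gripped at its balance point and held level above the plate. I handed the job in at 13.4 s of the 61 s allowed. The hand-in gives no verdict, so the results below are my own measurements.

- **Foot:** the fingertips stopped at 24.0 mm where I expected 23.7 mm for a seated foot. The wrist picture after release showed the flange inside the recess, about 1 mm off centre.
- **Bracket grip:** the jaws hold an 18 mm gap, matching the bar, with about 5 N of weight and almost no moment. The arm was still at hand-in.
- **Bracket position:** the eye agrees with its predicted place to about 2 mm. Its centre is about 125 mm above the bench, which puts the underside about 57 mm above the stud. Eye and clamp heights agree with a level bar to about 2 mm over its length.
- **Disagreement:** the scene camera put the clamp about 5 mm to one side, while the top camera put it within about 2 mm. Both are inside the 18 mm allowed.
- **Not fully seen:** in the last pictures the eye was partly or wholly hidden by the arm and gripper in every view. Its position rests partly on the measured tool pose and the bar's alignment with the plate. I did not re-measure the bystanders at the end; the arm passed well above them.

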